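# Hang the empty steel cup on the tall draining post

### The job

Hang the empty steel cup, which stands upside down on the bench, over the taller of the two posts: keep it upside down and set it all the way down so that its rim rests on the post's round foot, then let go. Leave the crucible and the mug of glass tubes where they stand.

Things in the scene. Friction and masses are not known exactly. Their poses are not given: they have to be found in the camera images.
- cup: Empty round light-grey steel cup, loose, no handle, 60 mm outer diameter, 101 mm high, 0.12 kg, standing upside down: mouth on the bench, closed flat end on top (its upper 70 mm are the full 60 mm wide). Hollow: at least 38 mm clear inside, 99 mm deep. Origin: centre of the closed end's outer face, 101 mm above the mouth; z axis points to the mouth, so down.
- tall_post: Fixed upright steel post, 16 mm thick, bevelled tip, 95 mm high over all, in the middle of a round foot 96 mm wide and 8 mm thick. Origin: centre of the foot's underside, on the bench; z up. With the cup fully down its closed end is 109 mm above the bench. The other post, the wrong one, is alike but 45 mm high and stands at least 100 mm away; the two may change places.
- tube_mug: Small steel mug with a handle, full of upright glass tubes, 71 x 105 mm, 138 mm high, loose; must be left alone. Origin under the middle of its extent, z up.
- crucible: Small white open crucible, wider at the top, 50 mm in diameter and 42 mm high, loose, standing upright; must be left alone. Origin at the centre of its underside, z up.
Not all that is in view belongs to the job. Leave any green look-alike of the cup alone. What is shaped like the tall_post but turquoise is not meant.

How it is judged:
At the end, for the whole second after the job is handed in: The cup is upside down (within 8 degrees) over the tall post, its centre within 22 mm of the post's, its closed end 104 to 114 mm above the bench (rim resting on the foot, nominally 109 mm), released and at rest (horizontal distance between cup and tall_post below 0.022 m and z of cup in the frame of tall_post between 0.104 and 0.114 m and angle between cup's own z axis and vertical above 3 rad and linear speed of cup below 0.02 m/s); the robot touches nothing.
It fails at once if the mug of tubes is pushed by more than 30 mm or tipped by more than 20 degrees (distance of tube_mug from where it was at the start of the episode above 0.03 m or angle between tube_mug's own z axis and vertical above 0.35 rad).
It fails at once if the crucible is pushed by more than 30 mm or tipped by more than 20 degrees (distance of crucible from where it was at the start of the episode above 0.03 m or angle between crucible's own z axis and vertical above 0.35 rad).
It also fails if it takes over 40 s, if anything falls off the work surface, if the arm or the gripper's body presses on something with over 40 N, if the wrist force passes 120 N, or if a joint passes its speed limit or range.

### The arm

A 6-joint arm with a two-finger parallel gripper is mounted at the origin on a cart in front of the work surface, level with it; the furniture and walls round the work are solid. World frame = base frame: x ahead of the robot, y to its left, z up, the work surface at z = 0. Lengths are in m, angles in rad, forces in N, time in s.
With the tool pointing down it reaches from about 0.325 to 0.9 m from the base axis. Payload 6.1 kg.
Tool frame: the origin (TCP) lies at the very end of the fingers, on their centre line; the grasp point (between the pads) lies 19 mm behind it; y points along the fingers, x is the direction in which the jaws open and shut, and the axes are right-handed (so a half turn about y gives the same grasp; the last joint's range is limited). The gripper opens to 87 mm and grips with 3 to 60 N. Pads are 19 mm wide; open, the fingers measure 117 mm over their backs; the gripper's body (75 mm by 190 mm) begins 51 mm behind the grasp point.
Start: joints at [-1.226, 0.22, 1.526, -0, 1.395, -0.126], TCP at [0.283, -0.557, 0.223] pointing down, gripper open.
Joint ranges: [-2.98, 2.98], [-0.91, 2.08], [0.09, 2.57], [-1.24, 4.39], [0.2, 2.65], [-2.68, 2.68]. Speed limits (rad/s): [2.57, 2.57, 3.01, 3.14, 3.14, 3.14].

### API

Orientations are given as a unit quaternion [w, x, y, z].
In Python, from station import r gives the robot as it stands.
- The arm moves only by the tool step_arm, never from a script. Its argument "plan" is text: rows parted by semicolons, each of 5 numbers parted by spaces: the shift along the tool's x, y, z in units of 40 mm (1.0 is 40 mm), then the turn about the tool's y in units of 6 degrees (1.0 is 6 degrees), then the opening in per cent of the stroke, from 0 (shut) to 100 (fully open). A call has exactly 5 rows; each row is the pose to reach, as a shift and turn from the pose commanded when the call began, along the tool's axes at that moment; what a row does not reach only later rows make up. A row lasts 1/12 s, in which the tool goes at most 41.7 mm and 7.16 degrees, less where a joint would pass 70% of its speed; a pose out of reach is approached as far as the arm can. A call with a gripper value outside its range is refused whole. The fingers move at their own pace and stop on an object; the grip force is fixed at half the most. Time passes only in rows, so rows that repeat a pose let the fingers close, or fill a call up. It gives the time, the measured TCP pose, the force and the opening at its end, in the units of the state.
- r.sense(): the state, without advancing time (a new reading comes with each control period).
- r.camera(name): name is "scene" or "top"; returns the picture (480x640x3 uint8, blue, green, red); there is no depth.
- r.camera_info(name): a dict with "camera_matrix" (3x3 intrinsics, pixels), "camera_from_world" (4x4, takes a point from world to camera coordinates). Camera axes: x right, y down, z forward; pixel columns grow to the right and rows downward; lengths in m; the calibration is good to about 2 mm. A picture is of the moment at which its call begins. camera_info takes no time and is no camera call.
- r.finish_job(): hands the job in, once; it reports no verdict.
The state is a dict: "clock": time; "joints": joint angles; "joint_velocities": joint speeds; "joint_torque": joint torques, N m; "ee_pos": TCP position; "eef_rot": TCP orientation; "contact_force": force on the tool from outside, world axes, zero at the start; "torque": the same for the moment, N m; "finger_gap": opening from 0.0 (shut) to 1.0 (fully open).
Only numpy, scipy, OpenCV 4.12 (cv2) and the standard library are available. Lean on these libraries where they do the work, as an engineer would, in place of code of your own. Each camera call takes 0.05 s, during which the arm holds its last target. There are 200 camera calls.

## Working session

There is one attempt and no reset: what is moved stays moved. The work goes in short steps, Python scripts to look and compute and a tool call to move; the robot and the scene stay as the last step left them, time stands still between calls to the robot, and variables do not carry over. Pictures are saved under pics/ and viewed, about 8 in all and at most 12, crops included, and the job is handed in when it is done.

Besides the shell and the picture viewer there is one more tool, called after "Call:" as name(argument=value, ...), one argument or row to a line, values as JSON. step_arm: Moves the arm, as the interface text tells. Its arguments: {"type":"object","properties":{"plan":{"type":"string"}},"required":["plan"]}

```bash
mkdir -p pics; python3 - <<'E'
from station import r
import cv2
for n in("scene","top"):
    cv2.imwrite(f"pics/{n}0.png",r.camera(n)); i=r.camera_info(n); print(n,i["camera_matrix"],i["camera_from_world"])
print(r.sense())
E
```

```text
scene [[612.04542337   0.         327.62432416]
 [  0.         612.04542337 238.94210337]
 [  0.           0.           1.        ]] [[-0.77540513 -0.63119941 -0.01828076  0.42711567]
 [-0.25038934  0.3339129  -0.90873943  0.23562032]
 [ 0.57969998 -0.70006391 -0.41696338  0.96509672]
 [ 0.          0.          0.          1.        ]]
top [[622.71625899   0.         318.58546732]
 [  0.         622.71625899 240.94441747]
 [  0.           0.           1.        ]] [[ 5.09016466e-03 -9.99986447e-01  1.09361976e-03 -3.33426379e-02]
 [-9.85835579e-01 -5.20146377e-03 -1.67633993e-01  5.93816775e-01]
 [ 1.67637410e-01 -2.24844642e-04 -9.85848694e-01  1.09889387e+00]
 [ 0.00000000e+00  0.00000000e+00  0.00000000e+00  1.00000000e+00]]
{'clock': 0.1, 'joints': array([-1.22609158e+00,  2.21155062e-01,  1.52749471e+00, -1.89024649e-05,
        1.39470453e+00, -1.26097247e-01]), 'joint_velocities': array([ 0.00023149, -0.00111835, -0.00301909, -0.00039007,  0.00198786,
       -0.00052086]), 'joint_torque': array([ 1.07862947e-03, -4.95943880e+01, -3.88518655e+01,  7.02602137e-02,
        5.15480340e-02, -6.45627142e-05]), 'ee_pos': array([ 0.28330213, -0.5564749 ,  0.22154288]), 'eef_rot': array([ 0.60321191, -0.60244269,  0.37008277, -0.36910289]), 'contact_force': array([ 0.26439205, -0.26755265, -0.10455654]), 'torque': array([ 0.02793902, -0.06267157, -0.01526321]), 'finger_gap': 0.9981547530419256}
```

View pics/scene0.png

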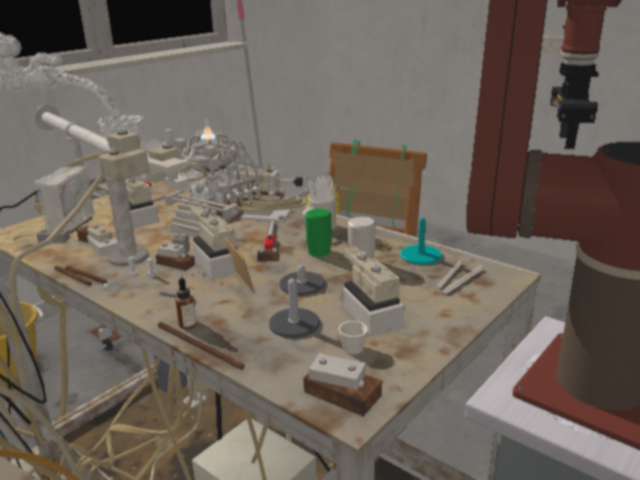

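View pics/top0.png

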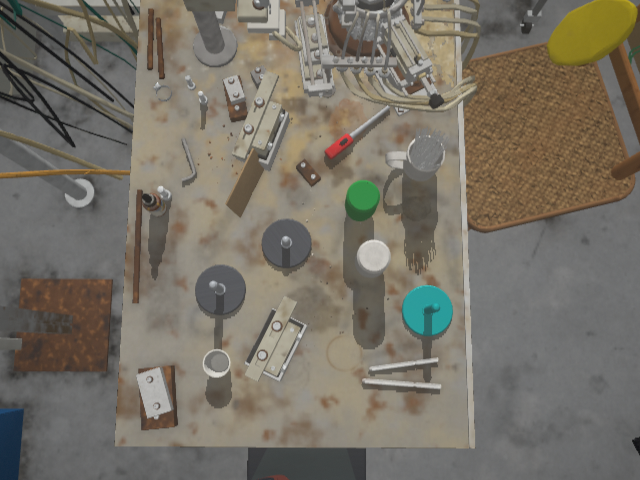

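In the scene view the light-grey cup is at about (361,236), with the green look-alike at (318,232). The posts are tall at (294,305), short at (301,280) and turquoise at (422,245). In the top view the cup is at (374,255), the tall post's foot at (220,290), the short one's at (286,243), the crucible at (217,365) and the mug at (425,155). The grey cup and the grey post with the longer shaft fit the description. I'll confirm both with a model overlay.

```bash
cat > h.py <<'E'
import numpy as np,cv2
from station import r
def ray(n,uv,z):
    i=r.camera_info(n);K=np.array(i["camera_matrix"]);T=np.array(i["camera_from_world"])
    d=T[:3,:3].T@np.linalg.solve(K,[*uv,1]);c=-T[:3,:3].T@T[:3,3]
    return c+d*(z-c[2])/d[2]
def proj(n,P):
    i=r.camera_info(n);K=np.array(i["camera_matrix"]);T=np.array(i["camera_from_world"])
    q=(np.atleast_2d(P)@T[:3,:3].T+T[:3,3])@K.T; return q[:,:2]/q[:,2:]
def circ(c,z,R):
    a=np.linspace(0,2*np.pi,60); return np.c_[c[0]+R*np.cos(a),c[1]+R*np.sin(a),0*a+z]
E
python3 - <<'E'
from h import *
t=cv2.imread("pics/top0.png");s=cv2.imread("pics/scene0.png")
cup=ray("top",(374,255),.101)[:2];post=ray("top",(220.5,290),.008)[:2];
sh=ray("top",(286.5,243.5),.008)[:2];cr=ray("top",(217,364),.042)[:2];gr=ray("top",(362,200),.1)[:2]
print("cup",cup,"post",post,"short",sh,"cruc",cr,"green",gr, np.hypot(*cup),np.hypot(*post))
outs=[]
for n,im,(x0,y0,w,h) in(("top",t,(160,180,270,220)),("scene",s,(230,190,200,180))):
    k=800/2/w; k=1.48 if 0 else 400/w
    im=im[y0:y0+h,x0:x0+w];im=cv2.resize(im,None,fx=k,fy=k,interpolation=cv2.INTER_CUBIC)
    for c,z,R in((cup,.101,.03),(cup,0.03,.03),(post,.008,.048),(post,.095,.004),(sh,.008,.048),(sh,.045,.004),(cr,.042,.025)):
        p=(proj(n,circ(c,z,R))-[x0,y0]+.5)*k-.5
        cv2.polylines(im,[np.int32(p)],True,(0,0,255),1)
    outs.append(cv2.copyMakeBorder(im,0,400-im.shape[0],0,0,0))
cv2.imwrite("pics/c1.png",np.hstack(outs))
E
```

```text
cup [ 0.56081466 -0.12767613] post [0.50621423 0.15445304] short [0.59586693 0.03106021] cruc [0.37000871 0.15121294] green [ 0.66000838 -0.10733015] 0.575164567875899 0.5292528585217278
```

View pics/c1.png

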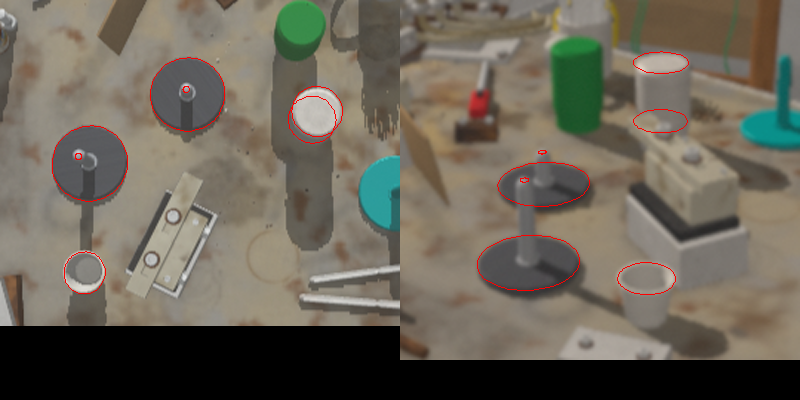

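The overlays match in both views: the cup is at (0.561,-0.128) and the tall post at (0.506,0.154). Next I'll work out the moves.

```bash
cat >> h.py <<'E'
from scipy.spatial.transform import Rotation as Ro
def to(p):
    s=r.sense();q=s["eef_rot"];R=Ro.from_quat([*q[1:],q[0]]).as_matrix()
    x=R[:,0]; print("t",s["clock"],"pos",s["ee_pos"].round(4),"gap",round(s["finger_gap"],3),"F",s["contact_force"].round(1),"q",s["joints"].round(2))
    print("x",x.round(3),"y",R[:,1].round(3),"z",R[:,2].round(3),"jaw deg",np.degrees(np.arctan2(x[1],x[0])).round(1))
    print("units",(R.T@(np.array(p)-s["ee_pos"])/.04).round(3))
E
python3 -c "
from h import *
to([.561,-.128,.223])"
```

```text
t 0.1 pos [ 0.2833 -0.5565  0.2215] gap 0.998 F [ 0.3 -0.3 -0.1] q [-1.23  0.22  1.53 -0.    1.39 -0.13]
x [ 0.454 -0.891 -0.002] y [-0.001  0.002 -1.   ] z [0.891 0.454 0.   ] jaw deg -63.0
units [-6.397 -0.023 11.046]
```

Call:
step_arm(
  plan="-0.5 0 0.86 0.9 100; -1 0 1.72 1.8 100; -1.5 0 2.58 2.7 100; -2 0 3.44 3.6 100; -2.5 0 4.3 4.5 100",
)

```text
clock: 0.52
ee_pos: [0.3918, -0.388, 0.222]
eef_rot: [0.499, -0.498, 0.502, -0.501]
contact_force: [1.2, -0.8, 0.7]
finger_gap: 1.008
```

```bash
python3 -c "
from h import *
to([.561,-.128,.223])"
```

```text
t 0.5167 pos [ 0.3918 -0.388   0.222 ] gap 1.008 F [ 1.2 -0.8  0.7] q [-0.92  0.05  1.72  0.    1.38  0.65]
x [-0.006 -1.    -0.001] y [-0.     0.001 -1.   ] z [ 1.    -0.006 -0.   ] jaw deg -90.3
units [-6.525 -0.022  4.193]
```

Call:
step_arm(
  plan="-0.85 0 0.55 0 100; -1.7 0 1.1 0 100; -2.55 0 1.65 0 100; -3.4 0 2.2 0 100; -4.25 0 2.75 0 100",
)

```text
clock: 0.93
ee_pos: [0.502, -0.2179, 0.2223]
eef_rot: [0.5, -0.5, 0.5, -0.5]
contact_force: [1.8, -0.4, -0.2]
finger_gap: 0.999
```

Call:
step_arm(
  plan="-0.8 0 0.5 0 100; -1.6 0 1 0 100; -2.25 0 1.45 0 100; -2.25 0 1.45 0 100; -2.25 0 1.45 0 100",
)

```text
clock: 1.35
ee_pos: [0.5598, -0.1283, 0.2219]
eef_rot: [-0.501, 0.501, -0.5, 0.499]
contact_force: [-1.0, -0.9, 0.2]
finger_gap: 1.0
```

```bash
python3 -c "
from h import *
to([.561,-.128,.056])
a,b=r.camera('top')[120:380,180:460],r.camera('scene')[100:300,230:450]
cv2.imwrite('pics/c2.png',np.hstack([cv2.resize(a,(400,372)),cv2.resize(b,(400,372))]))"
```

```text
t 1.35 pos [ 0.5598 -0.1283  0.2219] gap 1.0 F [-1.  -0.9  0.2] q [-0.36  0.1   1.66 -0.    1.38  1.21]
x [ 0.003 -1.    -0.   ] y [-0.001  0.    -1.   ] z [ 1.     0.003 -0.001] jaw deg -89.8
units [-0.006  4.148  0.036]
```

View pics/c2.png

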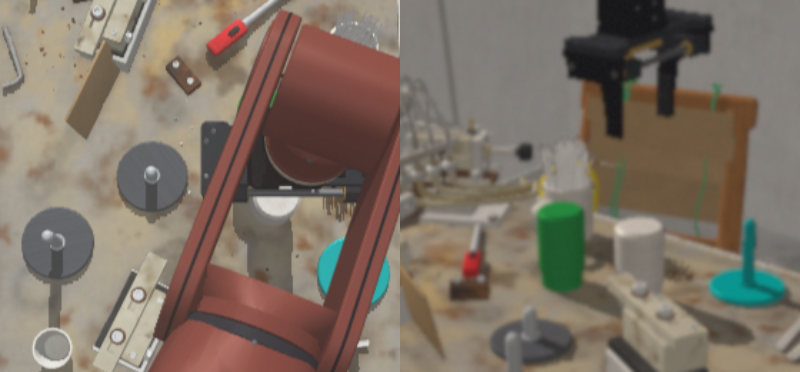

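The gripper is open above the cup and its fingers straddle it along y; the green cup (560,245 in the crop) is clear. I'll descend and grip.

Call:
step_arm(
  plan="0 0.8 0.03 0 100; 0 1.7 0.03 0 100; 0 2.6 0.03 0 100; 0 3.5 0.03 0 100; 0 4.15 0.03 0 100",
)

```text
clock: 1.87
ee_pos: [0.5582, -0.1311, 0.0532]
eef_rot: [0.499, -0.5, 0.502, -0.5]
contact_force: [-0.1, -0.2, 0.3]
finger_gap: 1.0
```

Call:
step_arm(
  plan="0 0 0 0 50; 0 0 0 0 50; 0 0 0 0 30; 0 0 0 0 30; 0 0 0 0 30",
)

```text
clock: 2.28
ee_pos: [0.5626, -0.1308, 0.0593]
eef_rot: [-0.5, 0.499, -0.499, 0.502]
contact_force: [0.2, 0.8, 0.8]
finger_gap: 0.709
```

Call:
step_arm(
  plan="0 0 0 0 30; 0 0 0 0 30; 0 -0.3 0 0 30; 0 -0.7 0 0 30; 0 -1.2 0 0 30",
)

```text
clock: 2.7
ee_pos: [0.5594, -0.1293, 0.1044]
eef_rot: [0.499, -0.5, 0.501, -0.499]
contact_force: [-0.1, 0.5, -0.9]
finger_gap: 0.686
```

```bash
python3 -c "
from h import *
to([.561,-.128,.20])
a,b=r.camera('top')[120:380,180:460],r.camera('scene')[150:300,250:430]
cv2.imwrite('pics/c3.png',np.hstack([cv2.resize(a,(400,372)),cv2.resize(b,(400,372))]))"
```

```text
t 2.7 pos [ 0.5594 -0.1293  0.1044] gap 0.686 F [-0.1  0.5 -0.9] q [-0.36  0.22  1.76  0.    1.16  1.21]
x [-0.    -1.    -0.001] y [-0.003  0.001 -1.   ] z [ 1.    -0.    -0.003] jaw deg -90.0
units [-0.036 -2.391  0.032]
```

View pics/c3.png

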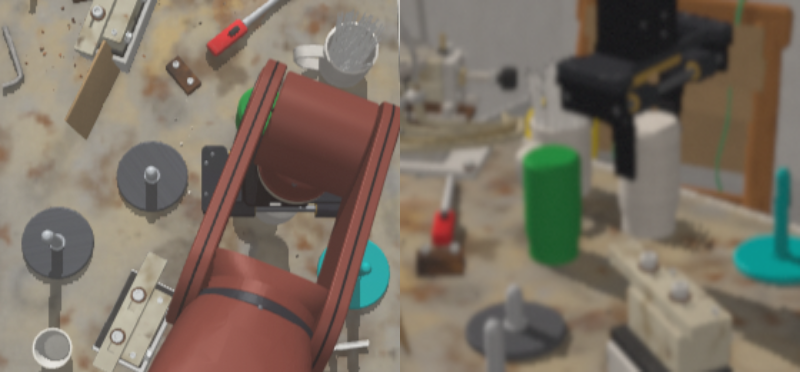

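The cup is held (gap 0.686, about 60 mm) and off the bench. I'll lift it and carry it over.

Call:
step_arm(
  plan="0 -0.8 0 0 30; 0 -1.7 0 0 30; 0 -2.2 0 0 30; -0.6 -2.2 -0.1 0 30; -1.4 -2.2 -0.25 0 30",
)

```text
clock: 3.22
ee_pos: [0.552, -0.0755, 0.1943]
eef_rot: [-0.5, 0.499, -0.5, 0.502]
contact_force: [0.7, 0.3, -1.4]
finger_gap: 0.681
```

Call:
step_arm(
  plan="-0.9 0 -0.15 0 30; -1.8 0 -0.3 0 30; -2.7 0 -0.5 0 30; -3.6 0 -0.7 0 30; -4.5 0 -0.85 0 30",
)

```text
clock: 3.63
ee_pos: [0.5155, 0.1077, 0.1917]
eef_rot: [0.5, -0.5, 0.5, -0.5]
contact_force: [1.3, 0.7, -0.9]
finger_gap: 0.684
```

Call:
step_arm(
  plan="-0.6 0 -0.1 0 30; -1 0 -0.2 0 30; -1.15 0 -0.25 0 30; -1.15 0 -0.25 0 30; -1.15 0 -0.25 0 30",
)

```text
clock: 4.05
ee_pos: [0.5067, 0.1516, 0.1921]
eef_rot: [-0.5, 0.5, -0.5, 0.5]
contact_force: [0.1, -0.2, -1.8]
finger_gap: 0.678
```

```bash
python3 -c "
from h import *
to([.506,.154,.066])
a,b=r.camera('top')[180:400,160:420].copy(),r.camera('scene')[170:370,210:410].copy()
for c,z,R in (((.506,.154),.008,.048),((.506,.154),.235,.03),((.506,.154),.134,.03)):
  for n,im,o in(('top',a,(160,180)),('scene',b,(210,170))):
    cv2.polylines(im,[np.int32(proj(n,circ(c,z,R))-o)],True,(0,0,255),1)
cv2.imwrite('pics/c4.png',np.hstack([cv2.resize(a,(400,400)),cv2.resize(b,(400,400))]))"
```

```text
t 4.05 pos [0.5067 0.1516 0.1921] gap 0.678 F [ 0.1 -0.2 -1.8] q [ 0.14  0.01  1.81 -0.    1.32  1.71]
x [ 0.    -1.     0.001] y [-0.001 -0.001 -1.   ] z [ 1.     0.    -0.001] jaw deg -90.0
units [-0.062  3.151 -0.015]
```

View pics/c4.png

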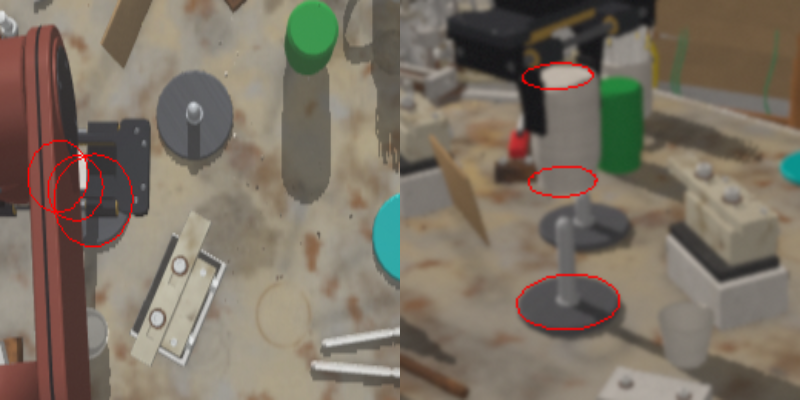

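The cup is held over the tall post. In the scene crop it sits a few mm right of the predicted outline, so I'll check the offset enlarged before lowering.

```bash
python3 -c "
from h import *
im=r.camera('scene');x0,y0,k=260,190,6
b=cv2.resize(im[y0:y0+100,x0:x0+70],None,fx=k,fy=k,interpolation=cv2.INTER_CUBIC);d=b.copy()
p=(.5067,.1535)
for c,z,R in ((p,.237,.03),(p,.136,.03),(p,.18,.03),((.506,.154),.095,.004),((.506,.154),.05,.008)):
    cv2.polylines(d,[np.int32((proj('scene',circ(c,z,R))-[x0,y0]+.5)*k-.5)],True,(0,0,255),1)
cv2.imwrite('pics/c5.png',cv2.resize(np.hstack([b,d]),(800,571)))
import sys
for z in(.21,.19,.17,.15):
    q=proj('scene',circ(p,z,.03)); v=int(q[:,1].mean()); g=im[v].astype(int).mean(1).astype(int)
    print(v,q[:,0].min().round(1),q[:,0].max().round(1),g[270:320])
"
```

```text
221 272.1 306.6 [ 76  46  27  22  23  26  24  25  24  24  26  46  76 100 109 113 113 114
 115 117 116 116 117 117 117 117 117 115 115 113 111 110 110 110 107 106
 105 104  98  84  65  52  52  52  53  53  53  53  53  54]
231 272.7 307.0 [155 113  61  31  27  25  23  25  22  23  22  31  48  78 101 113 114 114
 114 116 115 116 116 115 116 117 117 116 115 115 114 113 110 110 110 109
 109 107 103  95  76  59  53  52  54  54  52  51  53  54]
242 273.3 307.4 [ 86  82  75  69  72  97 126 137 130 121 114 112 112 112 113 114 115 115
 117 118 116 117 117 116 117 117 117 117 117 114 113 113 111 110 110 110
 110 108 105  97  78  62  52  53  51  53  51  53  53  54]
252 274.0 307.7 [ 65  65  70  76  80  77  76  89 108 115 113 111 110 110 112 111 112 113
 113 113 114 115 115 115 115 114 114 114 114 114 113 111 111 110 109 108
 107 102  94  78  60  53  53  50  52  52  52  53  52  52]
```

View pics/c5.png

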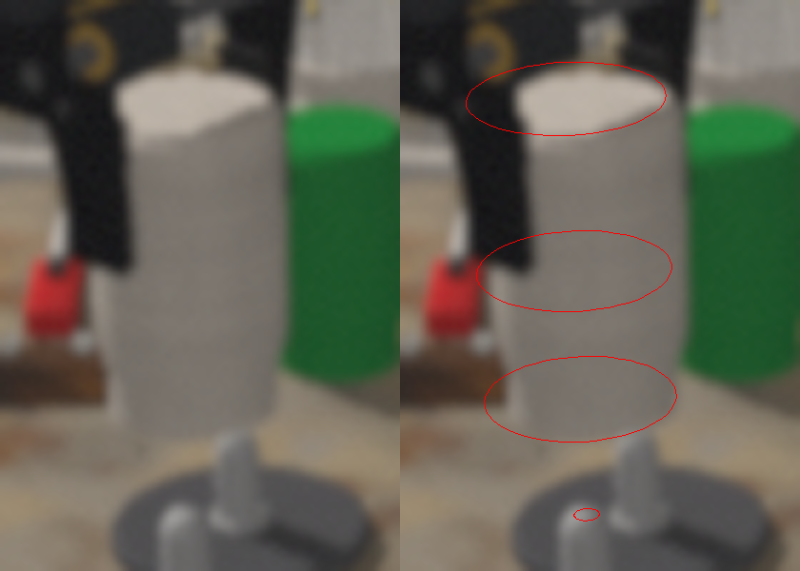

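The cup's right edge is about 2.8 px right of the prediction and the post tip about 1 px left. So the cup sits about 7 mm short in x relative to the post. I'll correct +7 mm in x and lower in stages.

Call:
step_arm(
  plan="0 0 0.17 0 30; 0 0 0.17 0 30; 0 0.3 0.17 0 30; 0 0.6 0.17 0 30; 0 0.9 0.17 0 30",
)

```text
clock: 4.62
ee_pos: [0.5133, 0.1518, 0.1549]
eef_rot: [0.5, -0.5, 0.5, -0.5]
contact_force: [0.2, -0.6, -1.7]
finger_gap: 0.681
```

```bash
python3 -c "
from h import *
to([.513,.154,.064])
im=r.camera('scene');x0,y0,k=250,200,5
d=cv2.resize(im[y0:y0+140,x0:x0+100],None,fx=k,fy=k,interpolation=cv2.INTER_CUBIC)[:600]
z=r.sense()['ee_pos'][2]
for v in(235,245,255,265): print(v,im[v].astype(int).mean(1).astype(int)[272:318])
for zz in(.101-.056,.02+0,): print(zz,proj('scene',circ((.506,.154),z-.056+zz,.03)).min(0),proj('scene',circ((.506,.154),z-.056+zz,.03)).max(0))
cv2.imwrite('pics/c6.png',d)"
```

```text
t 4.6167 pos [0.5133 0.1518 0.1549] gap 0.681 F [ 0.2 -0.6 -1.7] q [ 0.14  0.07  1.83 -0.    1.25  1.71]
x [-0.001 -1.     0.   ] y [-0.001 -0.    -1.   ] z [ 1.    -0.001 -0.001] jaw deg -90.0
units [-0.055  2.271 -0.005]
235 [ 25  23  23  27  24  23  30  47  83 114 128 130 129 129 128 127 125 123
 122 121 122 122 120 120 116 117 117 115 115 114 114 111 109 105  95  76
  59  54  51  52  51  52  51  52  53  52]
245 [ 20  25  25  24  24  24  26  32  57  85 105 112 114 115 116 117 117 116
 117 116 117 118 117 118 116 114 115 113 113 112 110 109 108 106 100  85
  66  55  52  50  51  51  51  53  53  54]
255 [ 63  75  91  93  79  64  52  52  66  86 104 113 115 115 116 117 118 116
 116 115 117 117 119 117 117 116 115 113 112 112 112 112 111 109 108 112
 116 111 100  85  75  64  58  57  56  56]
265 [117 122 130 134 129 122 116 113 113 113 114 115 115 117 118 119 118 119
 120 119 119 119 119 118 117 117 115 114 112 111 110 109 108 106 108 116
 126 131 131 130 131 131 131 132 132 132]
0.045000000000000005 [274.3308204  249.86493147] [307.99433496 264.81369294]
0.02 [275.08951618 262.07406265] [308.43369077 277.49611721]
```

View pics/c6.png

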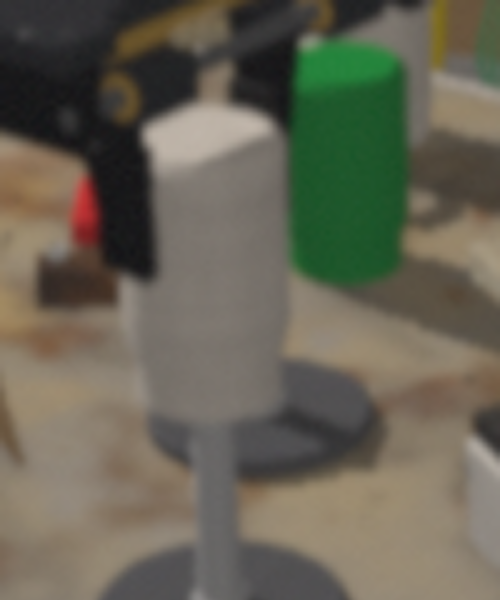

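The cup's mouth (about 150–285, centre 217 px) is centred on the post shaft (217 px). I'll lower on.

Call:
step_arm(
  plan="0 0.25 0 0 30; 0 0.5 0 0 30; 0 0.75 0 0 30; 0 1 0 0 30; 0 1.2 0 0 30",
)

```text
clock: 5.08
ee_pos: [0.5132, 0.1521, 0.1071]
eef_rot: [0.5, -0.5, 0.5, -0.5]
contact_force: [-0.4, -0.1, -0.9]
finger_gap: 0.681
```

Call:
step_arm(
  plan="0 0.3 0 0 30; 0 0.6 0 0 30; 0 0.9 0 0 30; 0 1.05 0 0 30; 0 1.05 0 0 30",
)

```text
clock: 5.5
ee_pos: [0.5138, 0.1527, 0.0662]
eef_rot: [0.5, -0.5, 0.5, -0.5]
contact_force: [-0.5, -0.2, -1.3]
finger_gap: 0.679
```

```bash
python3 -c "
from h import *
to([.513,.154,.064])
a=r.camera('scene')
x0,y0,k=220,200,4
d=cv2.resize(a[y0:y0+150,x0:x0+180],None,fx=k,fy=k,interpolation=cv2.INTER_CUBIC)
for z in(.109,.008): cv2.polylines(d,[np.int32((proj('scene',circ((.506,.154),z,.03))-[x0,y0]+.5)*k-.5)],True,(0,0,255),1)
cv2.imwrite('pics/c7.png',d)"
```

```text
t 5.5 pos [0.5138 0.1527 0.0662] gap 0.679 F [-0.5 -0.2 -1.3] q [0.14 0.18 1.89 0.   1.07 1.71]
x [-0.    -1.    -0.001] y [-0.     0.001 -1.   ] z [ 1. -0. -0.] jaw deg -90.0
units [-0.032  0.055 -0.02 ]
```

View pics/c7.png

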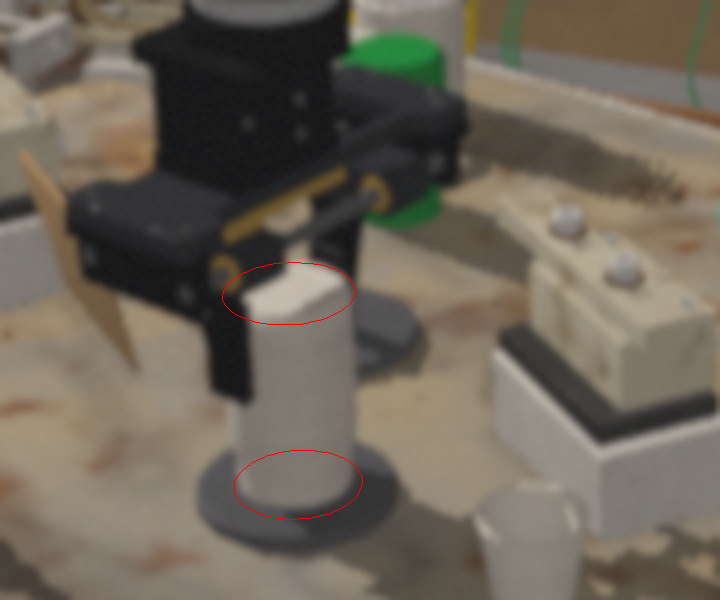

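The cup is over the post with its rim almost on the foot, and the wrist still carries its weight. I'll go down 2–3 mm more, release and rise.

Call:
step_arm(
  plan="0 0.05 0 0 30; 0 0.07 0 0 30; 0 0.07 0 0 30; 0 0.07 0 0 80; 0 0.07 0 0 100",
)

```text
clock: 5.97
ee_pos: [0.5142, 0.1521, 0.0642]
eef_rot: [-0.5, 0.5, -0.5, 0.5]
contact_force: [-0.1, 0.0, 0.6]
finger_gap: 0.758
```

Call:
step_arm(
  plan="0 0 0 0 100; 0 0 0 0 100; 0 0 0 0 100; 0 -0.3 0 0 100; 0 -0.7 0 0 100",
)

```text
clock: 6.38
ee_pos: [0.5121, 0.1518, 0.0908]
eef_rot: [-0.499, 0.501, -0.501, 0.499]
contact_force: [0.5, 0.3, 1.0]
finger_gap: 0.991
```

Call:
step_arm(
  plan="0 -0.9 0 0 100; 0 -1.8 0 0 100; 0 -2.7 0 0 100; 0 -3.2 0 0 100; 0 -3.2 0 0 100",
)

```text
clock: 6.8
ee_pos: [0.5171, 0.1526, 0.2272]
eef_rot: [0.503, -0.497, 0.498, -0.502]
contact_force: [0.7, 0.1, 0.2]
finger_gap: 0.998
```

```bash
python3 -c "
from h import *
to([.513,.154,.064])
a=r.camera('scene')
x0,y0,k=220,200,4
d=cv2.resize(a[y0:y0+150,x0:x0+180],None,fx=k,fy=k,interpolation=cv2.INTER_CUBIC)
for z in(.109,): cv2.polylines(d,[np.int32((proj('scene',circ((.506,.154),z,.03))-[x0,y0]+.5)*k-.5)],True,(0,0,255),1)
cv2.imwrite('pics/c8.png',d)"
```

```text
t 6.8 pos [0.5171 0.1526 0.2272] gap 0.998 F [0.7 0.1 0.2] q [0.14 0.   1.75 0.   1.37 1.71]
x [-0.    -1.    -0.002] y [ 0.011  0.002 -1.   ] z [ 1.    -0.     0.011] jaw deg -90.0
units [-0.028  4.078 -0.147]
```

View pics/c8.png

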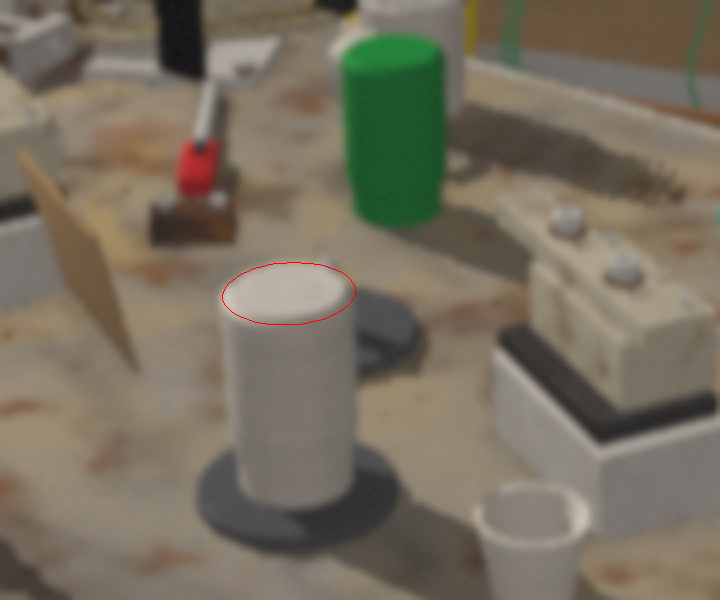

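The cup stands upright on the tall post's foot and its closed end matches the predicted 109 mm outline. The gripper is well clear. I'll settle one call and hand in.

Call:
step_arm(
  plan="0 0 0 0 100; 0 0 0 0 100; 0 0 0 0 100; 0 0 0 0 100; 0 0 0 0 100",
)

```text
clock: 7.27
ee_pos: [0.5131, 0.152, 0.2185]
eef_rot: [0.499, -0.5, 0.501, -0.5]
contact_force: [0.2, -0.7, -0.0]
finger_gap: 0.998
```

```bash
python3 -c "
from station import r
print(r.finish_job())"
```

```text
the job is handed in; nothing more can be done
None
```

I hung the grey steel cup upside down over the tall grey post, lowered it until its rim rested on the foot, let go and raised the gripper clear. I handed the job in at about 7.3 s; no verdict was reported.

- **Cup:** in the last picture its closed end matched the outline predicted for 109 mm, centred on the post. It stood upright and looked seated on the foot.
- **Robot:** the gripper was fully open about 0.15 m above the placing height, and the force reading was near zero.
- **Left alone:** the arm never went near the crucible, the mug of tubes or the green cup. They looked unmoved in the pictures, but I did not measure their positions again.
- **Disagreement:** before lowering, the cup showed up about 7 mm off in x from where the hand position put it. I corrected for this, and a close look then showed the cup centred on the post.

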